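Open the wanted safety-capped bottle and hold the cap

TASK

A ramekin has been set beside one of the two cleaner bottles on the ledge; open that bottle: push its safety cap down, twist it counterclockwise while it is pushed down until it comes free, and lift it straight up. Finish still holding the cap in the gripper, upright and still, directly above its bottle, about 8 cm higher than where it sat. Do not touch the other bottle or its cap, and do not shift anything else on the ledge.

Things in the scene. Friction and masses are not known exactly. Their poses are not given: they have to be found in the camera images.
- tall_bottle: taller cleaner bottle: round, 78 mm across, white plastic, held fast in a steel holder screwed to the ledge (it cannot move or turn). Origin: centre of the underside, z up. Shoulder 130 mm up; neck 26 mm across, rim 152 mm up, with three small lugs hidden by the cap
- tall_cap: loose push-and-turn safety cap of the tall bottle: ribbed grey plastic cylinder, 53 mm across, 42 mm tall, 30 g, raised bar along its x axis on top. Origin: centre of its underside, z up. Shut, it sits 140 mm above the bottle's origin (top at 182 mm, underside 10 mm above the shoulder), axes lined up with the bottle's. Three hidden catches stop it turning or lifting till pushed down
- tall_cap_top (a point): centre of this cap's top face, 42 mm above its underside. A sprung seal presses the cap up with 7 N. Push it down more than 4 mm to free the catches; it bottoms firmly at 8 mm, where the spring gives 11 N. Any yaw of grasp will do: grip the cap's upper 25 mm; 30 N holds it well
- tall_mouth (a point): centre of this bottle's neck rim (under the cap). Held down, the cap turns counterclockwise seen from above about this axis (the other way is blocked): it comes free at 47 degrees of turn, hard stop at 76, aim for about 62. Then let it rise and lift straight up; it is clear of the neck after 25 mm
- short_bottle: shorter cleaner bottle: square, 78 x 78 mm, white plastic, held fast in a steel holder screwed to the ledge (it cannot move or turn). Origin: centre of the underside, z up. Shoulder 100 mm up; neck 26 mm across, rim 122 mm up, with three small lugs hidden by the cap
- short_cap: loose push-and-turn safety cap of the short bottle: ribbed grey plastic cylinder, 53 mm across, 42 mm tall, 30 g, raised bar along its x axis on top. Origin: centre of its underside, z up. Shut, it sits 110 mm above the bottle's origin (top at 152 mm, underside 10 mm above the shoulder), axes lined up with the bottle's. Three hidden catches stop it turning or lifting till pushed down
- short_cap_top (a point): centre of this cap's top face, 42 mm above its underside. A sprung seal presses the cap up with 7 N. Push it down more than 4 mm to free the catches; it bottoms firmly at 8 mm, where the spring gives 11 N. Any yaw of grasp will do: grip the cap's upper 25 mm; 30 N holds it well
- short_mouth (a point): centre of this bottle's neck rim (under the cap). Held down, the cap turns counterclockwise seen from above about this axis (the other way is blocked): it comes free at 47 degrees of turn, hard stop at 76, aim for about 62. Then let it rise and lift straight up; it is clear of the neck after 25 mm
- ramekin: white ceramic ramekin, straight-sided fluted open dish 86 mm across, 45 mm tall, origin at the centre of its underside. It stands beside one of the two bottles, 90 to 130 mm from it centre to centre (over 200 mm from the other): that is the bottle to open
- tea_glass: green tea glass, 62 mm across the mouth, 85 mm tall, origin under its centre; stands beside the other bottle
- tagine: clay tagine with a steel lid ring, 214 mm across, 180 mm tall, conical; origin under its centre
- salt_box: fixed white plastic salt box with a shut hinged flap, 100 x 130 mm, 91 mm tall plus a small knob (about 130 mm in all); origin under its centre
- pepper_mill: dark wooden pepper mill, 54 mm across, 150 mm tall, origin under its centre
- olive_bowl: blue ceramic bowl, 110 mm across, 50 mm tall, origin under its centre
- wooden_spoon: wooden spoon lying flat along its x axis, 260 mm long
Not all that is in view belongs to the job. What is shaped like the short_cap but black or purple is not meant.

How it is judged:
By the outcome, as a careful person would: the job done as asked, in the order asked, and still so for the second after the job is handed in, while the arm keeps its last pose, push and grip.
It also fails if it takes over 35 s, if anything falls off the work surface, if the arm or the gripper's body presses on something with over 40 N, if the wrist force passes 120 N, or if a joint passes its speed limit or range.

ROBOT

A 6-joint arm with a two-finger parallel gripper is mounted at the origin on the work surface. World frame = base frame: x ahead of the robot, y to its left, z up, the work surface at z = 0. Lengths are in m, angles in rad, forces in N, time in s.
With the tool pointing down it reaches from about 0.35 to 0.975 m from the base axis. Payload 4.9 kg.
Tool frame: the origin (TCP) lies on the centre line of the jaws, within the pads' length; the fingertips stand ahead of it and the grasp point (between the pads) is the TCP (manip.tip_extent is the z of the fingertips in the tool frame, in m); z points along the fingers, y is the line along which they close (so a half turn about z gives the same grasp; the last joint's range is limited). The gripper opens to 85 mm and grips with 20 to 120 N. Pads are 22 mm wide; open, the fingers measure 114 mm over their backs; the gripper's body (76 mm by 85 mm) begins 54 mm behind the grasp point. The pads swing forward as they close: fully open they stand 13 mm farther back than shut.
Start: joints at [1.141, 0.053, 1.613, -0, 1.476, -0.119], TCP at [0.191, 0.595, 0.25] pointing down, gripper open.
Joint ranges: [-3.01, 3.01], [-1.01, 2.22], [0.06, 2.58], [-1.02, 4.17], [0.09, 2.62], [-3.14, 3.14]. Speed limits (rad/s): [2.57, 2.57, 3.14, 3.14, 3.14, 3.14].

INTERFACE

Orientations are given as a unit quaternion [w, x, y, z].
In Python, from plant import manip gives the robot as it stands. The module is installed in compiled form; this text tells all that it offers.
- The arm moves only by the shell command python3 -m crank 'ROWS'. ROWS is a JSON list of rows, 1 to 5 of them, each of 7 numbers: the opening from 0.0 (shut) to 1.0 (fully open), then dx, dy, dz in m, then a rotation vector rx, ry, rz in rad; each row shifts and turns the commanded pose from where the row before left it, along the tool's axes as they then stand; what a row does not reach is not made up. A row lasts 1/8 s, in which the tool goes at most 0.0625 m and 0.188 rad, less where a joint would pass 70% of its speed; a pose out of reach is approached as far as the arm can. The fingers move at their own pace and stop on an object; the grip force is fixed at half the most. Time passes only in rows, so rows that do not move let the fingers close. It prints the time, the measured TCP pose, the force, the opening and the grip force at its end.
- manip.state(): the state, without advancing time (a new reading comes with each control period).
- manip.grab_frame(name): name is "scene" or "top"; returns (picture, depth): 384x512x3 uint8, red, green, blue; 384x512 float32, m along the optical axis (not along the pixel's ray), 0 where there is no reading.
- manip.camera_params(name): a dict with "intrinsics" (3x3 intrinsics, pixels), "k1" (the pictures are not rectified: a ray, as slopes to the right and down, at radius r is drawn at 1 + k1 r^2 times it, then the intrinsics apply), "xyz" and "orientation" of the camera in the world. Camera axes: x right, y down, z forward; pixel columns grow to the right and rows downward; lengths in m; the calibration is good to about 2 mm. A picture is of the moment at which its call begins. camera_params takes no time and is no camera call.
- manip.job_done(): hands the job in; it is judged then, once.
Trained networks look in the newest picture that a camera, given by its name, has taken for a name from the list of things; names that differ only in an ending like _2 or _b are one class to them, and where a whole thing is asked for, a point or a joint stands for the part that bears it (a point fixed in the world has none). Each returns a list of dicts, best first, with "conf" (0 to 1); they miss things now and then, are a little off and sometimes report something else, mostly with a low value. They report only what shows in the picture. A call takes as long as a camera call. They do not tell look-alikes from the thing itself.
- manip.look_for(camera, query): "extent" ([left, top, right, bottom] in pixels, round what is visible of it).
- manip.outline_of(camera, query): "region" (384x512 bool, what is visible of it) and "extent" ([left, top, right, bottom] in pixels, round what is visible of it).
- manip.mark_of(camera, query): "centre" ([row, column] in pixels: a listed point, or the origin of a listed thing).
The state is a dict: "time": time; "joint_pos": joint angles; "joint_vel": joint speeds; "joint_efforts": joint torques, N m; "tool_pos": TCP position; "tool_rot": TCP orientation; "contact_force": force on the tool from outside, world axes, zero at the start; "ft_torque": the same for the moment, N m; "gripper_width": opening from 0.0 (shut) to 1.0 (fully open); "grasp_force": force on a finger pad.
Only numpy, scipy, OpenCV 4.12 (cv2) and the standard library are available. Lean on these libraries where they do the work, as an engineer would, in place of code of your own. Each camera call takes 0.05 s, during which the arm holds its last target. There are 200 camera calls.

## Working session

There is one attempt and no reset: what is moved stays moved. The work goes in short steps, Python scripts to look and compute and a shell command to move; the robot and the scene stay as the last step left them, time stands still between calls to the robot, and variables do not carry over. Pictures are saved under pics/ and viewed, at most 10 in all, crops included, and the job is handed in when it is done.

```bash
mkdir -p pics
cat > h.py <<'E'
from plant import manip
import numpy as np, cv2
from scipy.spatial.transform import Rotation as R
def cam(n):
    p=manip.camera_params(n);q=np.array(p["orientation"]);return np.array(p["intrinsics"]),p["k1"],np.array(p["xyz"]),R.from_quat(q[[1,2,3,0]]).as_matrix()
def ray(n,u,v):
    K,k1,t,M=cam(n);a=np.array([(u-K[0,2])/K[0,0],(v-K[1,2])/K[1,1]]);s=a.copy()
    for _ in range(20): s=a/(1+k1*(s@s))
    return t,M@np.array([s[0],s[1],1.])
def at_z(n,u,v,z):
    t,d=ray(n,u,v);return t+d*(z-t[2])/d[2]
def cloud(n,depth):
    K,k1,t,M=cam(n);v,u=np.mgrid[:384,:512]
    a=np.stack([(u-K[0,2])/K[0,0],(v-K[1,2])/K[1,1]],-1);s=a.copy()
    for _ in range(20): s=a/(1+k1*(s**2).sum(-1,keepdims=True))
    P=np.concatenate([s,np.ones(s.shape[:2]+(1,))],-1)*depth[...,None]
    return P@M.T+t
E
python3 - <<'E'
from h import *
ims=[]
for n in("scene","top"):
    im,d=manip.grab_frame(n);np.savez(f"pics/{n}.npz",im=im,d=d);P=cloud(n,d)
    cv2.imwrite(f"pics/{n}.png",cv2.resize(im[:,:,::-1],(800,600)))
    for q in("tall_cap","short_cap","tall_bottle","short_bottle","ramekin","tea_glass"):
        for o in manip.outline_of(n,q)[:3]:
            m=o["region"]&(d>0); p=P[m]
            if len(p)==0: continue
            zt=np.percentile(p[:,2],97); t=p[p[:,2]>zt-.012]
            print(n,q,round(o["conf"],2),np.round(o["extent"]),"ztop",zt.round(3),"mid",((t.min(0)+t.max(0))/2).round(3),"mean",t.mean(0).round(3))
    for q in("tall_cap_top","short_cap_top"):
        print(n,q,[(round(o["conf"],2),np.round(o["centre"],1)) for o in manip.mark_of(n,q)[:3]])
s=manip.state();print(s,manip.tip_extent)
E
```

```text
scene tall_cap 0.65 [225. 136. 243. 154.] ztop 0.184 mid [ 0.493 -0.21   0.179] mean [ 0.495 -0.206  0.18 ]
scene tall_cap 0.52 [330. 211. 358. 247.] ztop 0.085 mid [0.364 0.152 0.08 ] mean [0.365 0.154 0.08 ]
scene short_cap 0.82 [371. 251. 395. 272.] ztop 0.044 mid [0.332 0.286 0.038] mean [0.335 0.288 0.04 ]
scene short_cap 0.77 [328. 283. 353. 309.] ztop 0.044 mid [0.495 0.309 0.039] mean [0.497 0.31  0.041]
scene short_cap 0.58 [309. 216. 334. 240.] ztop 0.154 mid [0.469 0.183 0.149] mean [0.471 0.186 0.151]
scene tall_bottle 0.94 [219. 153. 256. 193.] ztop 0.128 mid [ 0.496 -0.202  0.125] mean [ 0.501 -0.196  0.124]
scene short_bottle 0.64 [292. 236. 342. 282.] ztop 0.098 mid [0.469 0.186 0.099] mean [0.479 0.196 0.093]
scene ramekin 0.79 [257. 164. 284. 192.] ztop 0.046 mid [ 0.398 -0.162  0.042] mean [ 0.397 -0.161  0.041]
scene ramekin 0.43 [218. 155. 256. 193.] ztop 0.129 mid [ 0.496 -0.203  0.129] mean [ 0.5   -0.197  0.124]
scene tea_glass 0.91 [330. 212. 357. 247.] ztop 0.085 mid [0.379 0.164 0.08 ] mean [0.365 0.155 0.08 ]
scene tea_glass 0.65 [254. 165. 283. 191.] ztop
[... 1581 characters left out ...]
nt_pos': array([ 1.14098661e+00,  5.26630694e-02,  1.61286572e+00,  3.45895571e-05,
        1.47598749e+00, -1.18949143e-01]), 'joint_vel': array([-0.00056032,  0.00055433,  0.00114253,  0.00066077,  0.00252791,
        0.00246343]), 'joint_efforts': array([-2.94156616e-04, -3.93671393e+01, -3.70474291e+01, -3.03986451e-05,
        3.20259096e-04, -4.27503366e-06]), 'tool_pos': array([0.19113424, 0.59505613, 0.250347  ]), 'tool_rot': array([-6.22653002e-06,  1.54806830e-01,  9.87944757e-01,  4.14230230e-05]), 'contact_force': array([0.17177677, 1.26586908, 0.9443763 ]), 'ft_torque': array([ 0.0068368 ,  0.02968472, -0.00415368]), 'grasp_force': 0.0, 'gripper_width': 0.9996686966352525} 0.019
```

Run:
```python
from h import *
im=np.load("pics/top.npz")["im"]
c=im[150:262,270:420,::-1];cv2.imwrite("pics/crop.png",cv2.resize(c,(750,560),interpolation=cv2.INTER_CUBIC))
for n in("top","scene"):
    z=np.load(f"pics/{n}.npz");P=cloud(n,z["d"]);P=P[z["d"]>0]
    m=(np.hypot(P[:,0]-.492,P[:,1]+.211)<.045)&(P[:,2]>.165);p=P[m]
    t=p[(p[:,2]<.25)]
    print(n,len(t),t.min(0).round(4),t.max(0).round(4),np.percentile(t[:,2],[50,90,99]).round(4))
    (c,r)=cv2.minEnclosingCircle(t[:,:2].astype(np.float32));print(np.round(c,4),r)
print("mark scene",at_z("scene",233.2,136.8,.182),"mark top",at_z("top",338.4,188.6,.182))
for n in("top",):
    z=np.load("pics/top.npz");P=cloud("top",z["d"]);m=(np.hypot(P[...,0]-.492,P[...,1]+.211)<.14)&(P[...,2]>.1)&(P[...,2]<.4)
    print("tall stuff near: max z outside 50mm",P[m&(np.hypot(P[...,0]-.492,P[...,1]+.211)>.05)][:,2].max(initial=0))
```

```text
top 418 [ 0.4653 -0.2396  0.1661] [ 0.5178 -0.1877  0.1881] [0.1824 0.185  0.1869]
[ 0.4912 -0.214 ] 0.02676966041326523
scene 226 [ 0.4655 -0.2354  0.1651] [ 0.519  -0.1839  0.1866] [0.1808 0.1835 0.1852]
[ 0.4916 -0.2088] 0.028475502505898476
mark scene [ 0.49062545 -0.21389762  0.182     ] mark top [ 0.4867649  -0.21910435  0.182     ]
tall stuff near: max z outside 50mm 0.0
```

View pics/scene.png

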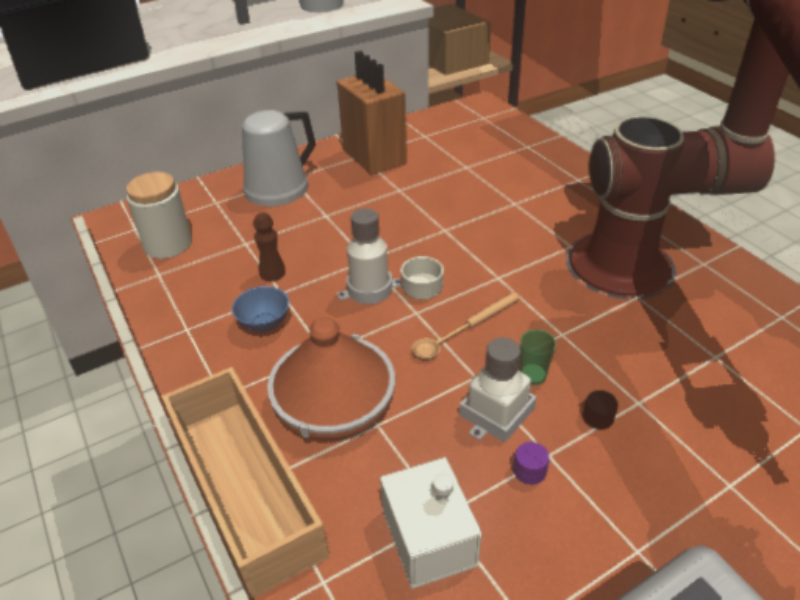

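View pics/crop.png

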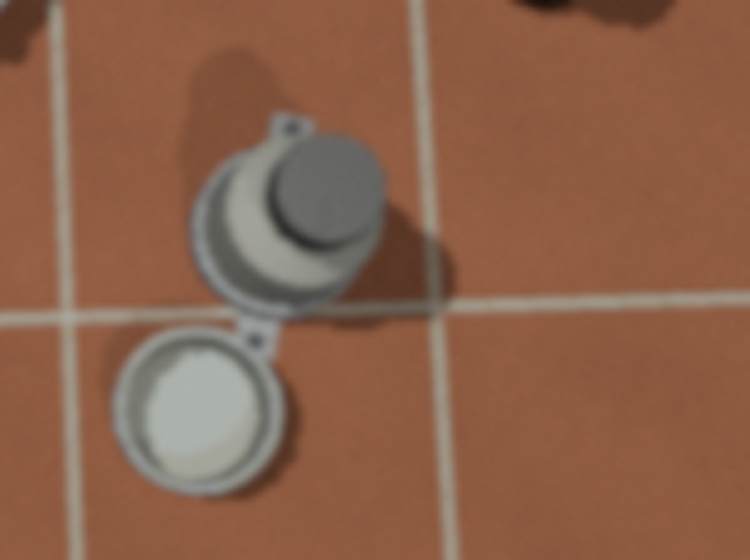

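View pics/top.png

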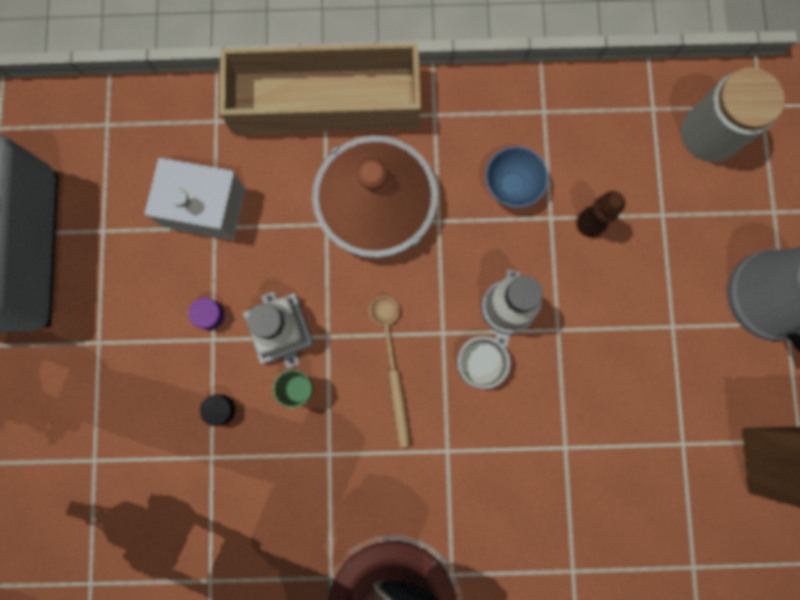

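The ramekin (421,277 in the scene view) stands by the round tall bottle, 105 mm from it. The tea glass (536,355) stands by the square one.

Cap candidates in the scene view:
- **Tall grey cap:** (365,225)
- **Short grey cap:** (503,358)
- **Purple decoy:** (532,462)
- **Black decoy:** (600,409)

The tall grey cap is the one meant, and the crop confirms it: grey cap at crop (329,190), ramekin at (200,410). Its centre is about (0.4915, -0.2125), with the top at 0.182.

```bash
r='[1,-0.0333,-0.0423,-0.004,0,0,0]'
python3 -m crank '[[1,-0.0333,-0.0423,-0.004,0,0,0],[1,-0.0333,-0.0423,-0.004,0,0,0],[1,-0.0333,-0.0423,-0.004,0,0,0],[1,-0.0333,-0.0423,-0.004,0,0,0],[1,-0.0333,-0.0423,-0.004,0,0,0]]'
python3 -m crank '[[1,-0.0333,-0.0423,0,0,0,0],[1,-0.0333,-0.0423,0,0,0,0],[1,-0.0333,-0.0423,0,0,0,0],[1,-0.0333,-0.0423,0,0,0,0],[1,-0.0333,-0.0423,0,0,0,0]]'
```

```text
time: 1.52
tool_pos: [0.2852, 0.3412, 0.2706]
tool_rot: [0.0, 0.154, 0.988, 0.0]
contact_force: [1.5, -0.7, 0.1]
gripper_width: 1.004
grasp_force: 0.0
time: 2.15
tool_pos: [0.3791, 0.0888, 0.2707]
tool_rot: [0.001, 0.155, 0.988, 0.0]
contact_force: [1.1, 0.1, -0.7]
gripper_width: 1.002
grasp_force: 0.0
```

```bash
python3 -m crank '[[1,-0.0333,-0.0423,0,0,0,0],[1,-0.0333,-0.0423,0,0,0,0],[1,-0.0333,-0.0423,0,0,0,0],[1,-0.0333,-0.0423,0,0,0,0],[1,-0.0333,-0.0423,0,0,0,0]]'
python3 -m crank '[[1,-0.0333,-0.0423,0,0,0,0],[1,0,0,0,0,0,0],[1,0,0,0,0,0,0]]'
cat >> h.py <<'E'
def rem(x,y,z):
    s=manip.state();q=s["tool_rot"];M=R.from_quat(q[[1,2,3,0]]).as_matrix()
    print("tool d",(M.T@(np.array([x,y,z])-s["tool_pos"])).round(4),"tilt",np.degrees(np.arccos(-M[2,2])).round(2),"q",s["joint_pos"].round(2),"F",s["contact_force"].round(1),"T",s["ft_torque"].round(2),"tcp",s["tool_pos"].round(4),"yawx",np.degrees(np.arctan2(M[1,0],M[0,0])).round(1))
E
python3 - <<'E'
from h import *
rem(.4915,-.2125,.172)
t,d=manip.grab_frame("top")
cv2.imwrite("pics/t2.png",cv2.resize(t[130:280,250:450,::-1],(800,600)))
im,d=manip.grab_frame("scene")
cv2.imwrite("pics/s2.png",cv2.resize(im[60:210,150:350,::-1],(800,600)))
E
```

```text
time: 2.78
tool_pos: [0.4731, -0.1637, 0.2706]
tool_rot: [0.0, 0.155, 0.988, -0.0]
contact_force: [-0.6, 0.5, 0.5]
gripper_width: 1.0
grasp_force: 0.0
time: 3.15
tool_pos: [0.4912, -0.212, 0.2701]
tool_rot: [-0.0, 0.155, 0.988, 0.0]
contact_force: [-0.1, 0.1, 0.3]
gripper_width: 1.004
grasp_force: 0.0
tool d [-0.0005 -0.0005  0.0981] tilt 0.05 q [-0.55 -0.17  1.8   0.    1.52 -1.81] F [-0.1  0.1  0.3] T [ 0.03  0.03 -0.04] tcp [ 0.4912 -0.212   0.2701] yawx 162.2
```

View pics/s2.png

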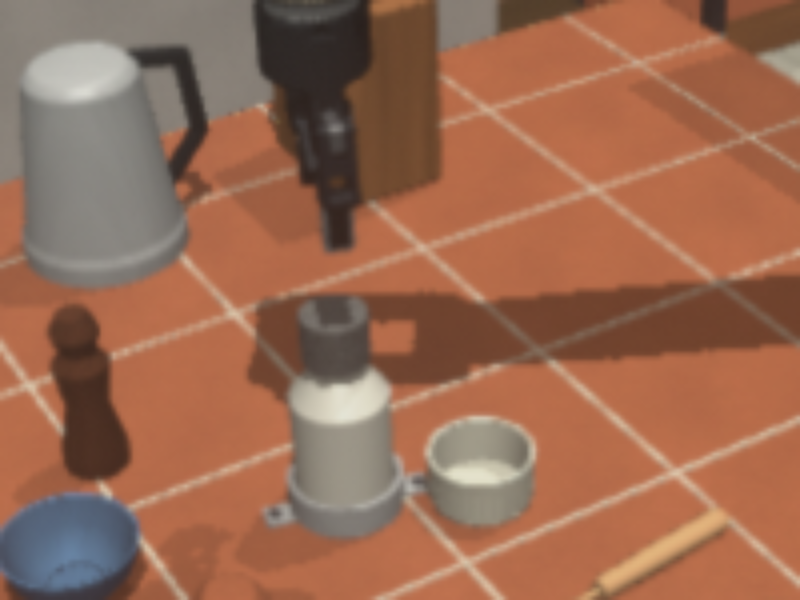

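The gripper hangs right over the tall cap (fingertip 340,245; cap 335,310 in the crop). Joint 6 is at -1.81, so I'll turn it back first to leave room for the twist, and refine the cap centre from the stored depth.

```bash
python3 -m crank '[[1,0,0,0,0,0,0.18],[1,0,0,0,0,0,0.18],[1,0,0,0,0,0,0.18],[1,0,0,0,0,0,0.18],[1,0,0,0,0,0,0.18]]'
python3 -m crank '[[1,0,0,0.04,0,0,0],[1,0,0,0,0,0,0],[1,0,0,0,0,0,0]]'
python3 - <<'E'
from h import *
from scipy.optimize import least_squares
for n in("top","scene"):
    z=np.load(f"pics/{n}.npz");P=cloud(n,z["d"]);im=z["im"];K,k1,t,M=cam(n);print(n,"cam",t.round(3))
    m=(np.hypot(P[...,0]-.4915,P[...,1]+.2125)<.045)&(P[...,2]>.145)&(P[...,2]<.25)
    p=P[m]; top=p[p[:,2]>np.median(p[p[:,2]>.17][:,2])-.006]
    print(len(top),"top mid",((np.percentile(top,1,axis=0)+np.percentile(top,99,axis=0))/2).round(4))
    # cylinder fit to silhouette: mask pixels vs cap model projected
    V=[]
    v,u=np.mgrid[:384,:512]
    th=np.linspace(0,2*np.pi,60);ring=np.c_[np.cos(th),np.sin(th)]*.0265
    def proj(X):
        c=(X-t)@M;s=c[:,:2]/c[:,2:];s=s*(1+k1*(s**2).sum(1,keepdims=True));return s@K[:2,:2].T+K[:2,2]
    best=[]
    g=im.astype(int);grey=(g.max(2)-g.min(2)<18)&(g.max(2)<135)&(np.hypot(P[...,0]-.4915,P[...,1]+.2125)<.06)
    for x in np.arange(.484,.500,.001):
        for y in np.arange(-.221,-.204,.001):
            X=np.concatenate([np.c_[ring+[x,y],np.full(60,h)] for h in(.140,.182)])
            h=cv2.convexHull((proj(X)*16).round().astype(np.int32))
            a=np.zeros((384,512),np.uint8);cv2.fillPoly(a,[h],1,shift=4);a=a>0
            best.append(((a&grey).sum()/(a|grey).sum(),x,y))
    best.sort(reverse=True);B=np.array(best[:8]);print(B.mean(0).round(4),best[0][0])
rem(.4915,-.2125,.172)
E
```

```text
time: 3.88
tool_pos: [0.4913, -0.2109, 0.2707]
tool_rot: [0.0, 0.571, 0.821, 0.0]
contact_force: [-0.4, 0.9, -0.4]
gripper_width: 1.0
grasp_force: 0.0
time: 4.25
tool_pos: [0.4917, -0.2117, 0.2315]
tool_rot: [0.001, 0.569, 0.823, 0.0]
contact_force: [-0.1, -0.3, 0.3]
gripper_width: 0.998
grasp_force: 0.0
top cam [ 0.343 -0.024  1.202]
388 top mid [ 0.4911 -0.2143  0.1824]
[ 0.5092  0.4874 -0.2126] 0.5125136017410229
scene cam [0.968 0.754 0.914]
167 top mid [ 0.4924 -0.2099  0.1804]
[ 0.3442  0.4915 -0.2136] 0.34464285714285714
tool d [-0.0006 -0.0005  0.0595] tilt 0.07 q [-0.55 -0.15  1.84  0.    1.45 -0.91] F [-0.1 -0.3  0.3] T [ 0.03  0.06 -0.04] tcp [ 0.4917 -0.2117  0.2315] yawx 110.7
```

```bash
python3 -m crank '[[1,0,0,0.031,0,0,0],[1,-0.0006,-0.0005,0.03,0,0,0],[1,0,0,0,0,0,0]]'
python3 -m crank '[[0,0,0,0,0,0,0],[0,0,0,0,0,0,0],[0,0,0,0,0,0,0],[0,0,0,0,0,0,0],[0,0,0,0,0,0,0]]'
python3 -c "
from h import *
rem(.4915,-.2125,.172)"
```

```text
time: 4.62
tool_pos: [0.4904, -0.2124, 0.1684]
tool_rot: [-0.001, 0.569, 0.822, -0.0]
contact_force: [0.2, -0.7, -0.0]
gripper_width: 1.001
grasp_force: 0.0
time: 5.25
tool_pos: [0.4922, -0.2137, 0.1722]
tool_rot: [0.002, 0.569, 0.822, -0.0]
contact_force: [-1.5, 1.8, 6.1]
gripper_width: 0.588
grasp_force: 61.1
tool d [ 0.0014 -0.0002  0.0002] tilt 0.2 q [-0.55 -0.1   1.9  -0.    1.34 -0.91] F [-1.5  1.8  6.1] T [ 0.06  0.35 -0.04] tcp [ 0.4922 -0.2137  0.1722] yawx 110.6
```

```bash
python3 -m crank '[[0,0,0,0.004,0,0,0],[0,0,0,0.003,0,0,0],[0,0,0,0,0,0,0]]'
python3 -m crank '[[0,0,0,0.003,0,0,0],[0,0,0,0,0,0,0]]'
python3 -m crank '[[0,0,0,0.003,0,0,0],[0,0,0,0,0,0,0]]'
```

```text
time: 5.62
tool_pos: [0.4923, -0.2138, 0.1658]
tool_rot: [0.002, 0.569, 0.822, -0.0]
contact_force: [-3.8, 0.2, 8.9]
gripper_width: 0.59
grasp_force: 61.3
time: 5.88
tool_pos: [0.4924, -0.2138, 0.1641]
tool_rot: [0.002, 0.569, 0.822, -0.0]
contact_force: [-7.0, 3.0, 14.1]
gripper_width: 0.586
grasp_force: 62.4
time: 6.12
tool_pos: [0.4924, -0.2139, 0.164]
tool_rot: [0.001, 0.569, 0.822, -0.0]
contact_force: [-14.0, 6.9, 28.9]
gripper_width: 0.593
grasp_force: 63.8
```

```bash
python3 -m crank '[[0,0,0,-0.002,0,0,0],[0,0,0,0,0,0,-0.1],[0,0,0,0,0,0,-0.1],[0,0,0,0,0,0,0]]'
python3 -c "
from h import *
rem(.4924,-.2138,.164)"
```

```text
time: 6.62
tool_pos: [0.4935, -0.2144, 0.1641]
tool_rot: [0.004, 0.484, 0.875, -0.0]
contact_force: [-3.6, 2.8, 14.6]
gripper_width: 0.596
grasp_force: 62.3
tool d [ 0.0011 -0.0006  0.0001] tilt 0.41 q [-0.55 -0.09  1.9  -0.    1.32 -1.11] F [-3.6  2.8 14.6] T [0.27 0.65 0.04] tcp [ 0.4935 -0.2144  0.1641] yawx 122.1
```

Turning well, still held down. Continuing to about 62°.

```bash
python3 -m crank '[[0,0,0,0,0,0,-0.15],[0,0,0,0,0,0,-0.15],[0,0,0,0,0,0,-0.15],[0,0,0,0,0,0,0]]'
python3 -m crank '[[0,0,0,0,0,0,-0.15],[0,0,0,0,0,0,-0.15],[0,0,0,0,0,0,-0.13],[0,0,0,0,0,0,0]]'
python3 -c "
from h import *
rem(.4924,-.2138,.164)"
```

```text
time: 7.12
tool_pos: [0.4937, -0.214, 0.1641]
tool_rot: [0.004, 0.276, 0.961, -0.0]
contact_force: [-2.6, 2.6, 15.3]
gripper_width: 0.593
grasp_force: 62.3
time: 7.62
tool_pos: [0.4937, -0.214, 0.1641]
tool_rot: [0.003, 0.065, 0.998, -0.001]
contact_force: [-3.0, 2.7, 15.3]
gripper_width: 0.59
grasp_force: 62.2
tool d [0.0013 0.0001 0.0001] tilt 0.42 q [-0.55 -0.09  1.9   0.    1.32 -1.99] F [-3.   2.7 15.3] T [0.49 0.58 0.1 ] tcp [ 0.4937 -0.214   0.1641] yawx 172.6
```

```bash
python3 -m crank '[[0,0,0,-0.004,0,0,0],[0,0,0,-0.004,0,0,0],[0,0,0,-0.004,0,0,0],[0,0,0,0,0,0,0]]'
python3 -m crank '[[0,0,0,-0.004,0,0,0],[0,0,0,-0.004,0,0,0],[0,0,0,0,0,0,0]]'
python3 -c "
from h import *
rem(.4937,-.2140,.252)"
```

```text
time: 8.12
tool_pos: [0.4929, -0.2139, 0.173]
tool_rot: [0.003, 0.065, 0.998, -0.001]
contact_force: [2.6, -0.2, 6.2]
gripper_width: 0.59
grasp_force: 62.3
time: 8.5
tool_pos: [0.4907, -0.2128, 0.1778]
tool_rot: [-0.001, 0.065, 0.998, 0.0]
contact_force: [-0.0, -0.6, -0.8]
gripper_width: 0.593
grasp_force: 62.3
tool d [-0.003  -0.0008 -0.0742] tilt 0.08 q [-0.55 -0.11  1.89 -0.    1.36 -1.99] F [-0.  -0.6 -0.8] T [ 0.03 -0.04  0.02] tcp [ 0.4907 -0.2128  0.1778] yawx 172.5
```

Free: the force is gone and the cap rises with the gripper. I'll lift straight up, then trim the lateral offset once it's clear.

```bash
python3 -m crank '[[0,0,0,-0.01,0,0,0],[0,0,0,-0.015,0,0,0],[0,0,0,-0.02,0,0,0],[0,-0.0025,-0.0008,-0.02,0,0,0],[0,0,0,-0.009,0,0,0]]'
python3 -m crank '[[0,0,0,0,0,0,0],[0,0,0,0,0,0,0],[0,0,0,0,0,0,0]]'
python3 - <<'E'
from h import *
rem(.4937,-.2140,.252)
for n in("top","scene"):
    im,d=manip.grab_frame(n);c=im[90:240,150:350] if n=="scene" else im[130:280,250:450]
    cv2.imwrite(f"pics/{n}3.png",cv2.resize(c[...,::-1],(800,600),interpolation=cv2.INTER_CUBIC))
E
```

```text
time: 9.12
tool_pos: [0.4944, -0.2147, 0.2552]
tool_rot: [0.002, 0.065, 0.998, -0.001]
contact_force: [0.2, 0.2, -0.3]
gripper_width: 0.592
grasp_force: 62.6
time: 9.5
tool_pos: [0.4931, -0.2139, 0.2512]
tool_rot: [-0.001, 0.065, 0.998, 0.0]
contact_force: [0.2, 0.5, -0.3]
gripper_width: 0.59
grasp_force: 62.6
tool d [-0.0006 -0.     -0.0008] tilt 0.11 q [-0.55 -0.16  1.81 -0.    1.49 -1.99] F [ 0.2  0.5 -0.3] T [-0.02 -0.01 -0.  ] tcp [ 0.4931 -0.2139  0.2512] yawx 172.5
```

View pics/scene3.png

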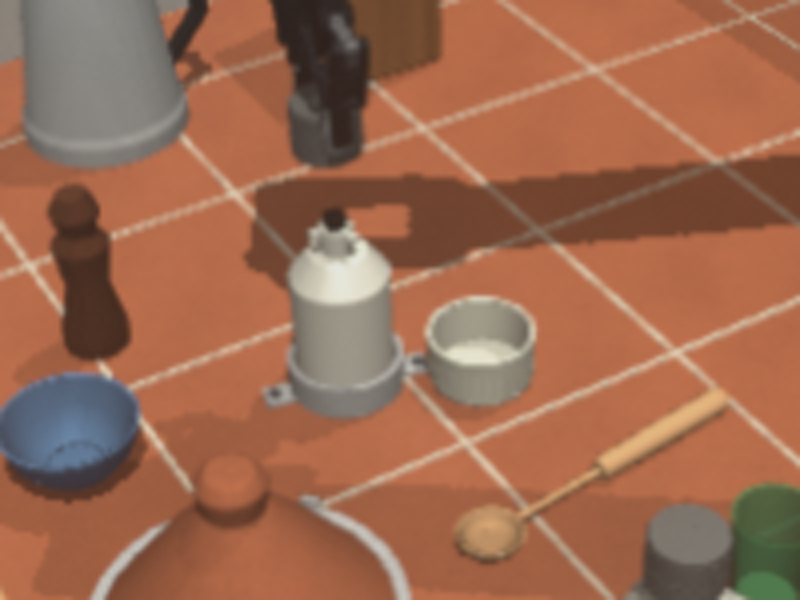

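The picture shows the cap upright in the gripper at (325,130), above the bare lugged neck at (334,225). The ramekin and everything else haven't moved.

```bash
python3 -c "
from plant import manip
print(manip.state()['joint_vel'].round(3)); print(manip.job_done())"
```

```text
[-0.001 -0.003 -0.006  0.001  0.001 -0.002]
the job is handed in; nothing more can be done
None
```

The tall bottle, the one beside the ramekin, is open: its cap is held upright and still in the gripper, directly above the bottle and about 8 cm above where it sat, and the job is handed in.

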